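Free the carousel's brake, turn the red-lidded jar to the front and hold it

ROBOT

A 7-joint arm with a two-finger parallel gripper is mounted at the origin on a cart in front of the work surface, level with it; the furniture and walls round the work are solid. World frame = base frame: x ahead of the robot, y to its left, z up, the work surface at z = 0. Lengths are in m, angles in degrees, forces in N, time in s.
With the tool pointing down it reaches from about 0.35 to 0.775 m from the base axis. Payload 3.1 kg.
Tool frame: the origin (TCP) lies between the finger pads; the fingertips stand 25 mm ahead of it and the grasp point (between the pads) lies 6 mm ahead of it; z points along the fingers, y is the line along which they close (so a half turn about z gives the same grasp; the last joint's range is limited). The gripper opens to 85 mm and grips with 20 to 120 N. Pads are 22 mm wide; open, the fingers measure 114 mm over their backs; the gripper's body (76 mm by 85 mm) begins 54 mm behind the grasp point. The pads swing forward as they close: fully open they stand 13 mm farther back than shut.
Start: joints at [-2.389, 17.813, 0.802, 86.603, -0.252, 75.585, -1.558], TCP at [0.55, 0, 0.256] pointing down, gripper open.
Joint ranges: [-154.91, 154.91], [-16.99, 109.72], [-72.82, 74.43], [7.12, 147.25], [-82.49, 262.49], [11.32, 116.49], [-174.64, 174.64]. Speed limits (degrees/s): [159.86, 159.86, 180, 180, 180, 180, 180].

INTERFACE

Orientations are given as a 3x3 rotation matrix whose columns are the frame's x, y, z axes.
In Python, from cell import sense, capture, camera_info, job_done gives the robot as it stands. The module is installed in compiled form; this text tells all that it offers.
- The arm moves only by the tool carry_out, never from a script. Its argument "motion" is a list of rows, each a list of 3 entries, a list of its own where there are three numbers: the turn, a rotation vector about the world's x, y, z in degrees, then the shift along the world's x, y, z in cm, then the opening, from 0 (shut) to 1 (fully open). A call has 1 to 10 rows; each row is the pose to reach, as a shift and turn from the pose commanded when the call began; what a row does not reach only later rows make up. A row lasts 1/8 s, in which the tool goes at most 62.5 mm and 10.7 degrees, less where a joint would pass 70% of its speed; a pose out of reach is approached as far as the arm can. A call with a gripper value outside its range is refused whole. The fingers move at their own pace and stop on an object; the grip force is fixed at half the most. Time passes only in rows, so rows that repeat a pose let the fingers close. It gives the time, the measured TCP pose, the force, the opening and the grip force at its end, in the units of the state.
- sense(): the state, without advancing time (a new reading comes with each control period).
- capture(name): name is "scene" or "side" or "wrist"; returns the picture (480x640x3 uint8, red, green, blue); there is no depth.
- camera_info(name): a dict with "fx", "fy", "cx", "cy" (pixels), "extrinsics" (4x4, takes a point from world to camera coordinates). Camera axes: x right, y up, looking along -z (the intrinsics and any distortion apply to the point x, -y, -z); pixel columns grow to the right and rows downward; lengths in m; the calibration is good to about 2 mm. The wrist camera is an equidistant fisheye: a pixel r from the principal point sees the ray r / f radians off the axis. A picture is of the moment at which its call begins: read the wrist's pose just before it. camera_info takes no time and is no camera call; for the wrist camera it gives the pose at the moment of the call.
- job_done(): hands the job in; it is judged then, once.
The state is a dict: "t": time; "qpos": joint angles; "qd": joint speeds; "tau": joint torques, N m; "ee_pos": TCP position; "tool_rot": TCP orientation; "contact_force": force on the tool from outside, world axes, zero at the start; "moment": the same for the moment, N m; "opening": finger opening in m; "gripper_force": force on a finger pad.
Only numpy, scipy, OpenCV 4.12 (cv2) and the standard library are available. Lean on these libraries where they do the work, as an engineer would, in place of code of your own. Each camera call takes 0.05 s, during which the arm holds its last target. There are 200 camera calls.

TASK

Free the desk carousel by pressing the brake pedal at its foot all the way down to its stop, where it clicks and stays down by itself. Then turn the carousel by the wooden handle on top until the jar with the red lid stands at the front, centred straight above the pedal. Nothing else brakes it now, so finish with the gripper still closed firmly on the handle, holding the carousel still there; leave the things on it in their cups and the things on the desk beside it where they are.

Things in the scene. Friction and masses are not known exactly. Their poses are not given: they have to be found in the camera images.
- carousel: Fixed round steel foot (176 mm across) of the desk carousel. Origin on the desk top, on the turning axis, z up; its -x axis is the FRONT: the pedal points along it. It stands at a different place, turned up to 0.35 rad, in each episode.
- pedal_pad (a point): Centre of the ribbed black rubber top of the brake pedal's pad (40 mm across x 42 mm along), about 156 mm in front of the turning axis and, when up, 34 mm above the desk; it goes down with the pedal, about 17 mm to the stop. The front edge of the turntable is 44 mm behind this point; a small brass spring catch stands 36 mm behind it, on the left as the robot sees it (carousel +y).
- pedal (a joint): Brake pedal, hinged under the turntable 36 mm in front of the turning axis. 0 rad = up (a spring holds its rubber shoe against the turntable, braking it at over 1 N m); 0.14 = lower stop. Pressing the pad takes 6 to 9 N until it meets the stop. Let go from the stop it rises to about 0.10 rad, where the catch keeps it, brake off.
- turntable (a joint): How far the turntable (pale wooden disc 224 mm across, top 48 mm above the desk) has turned about its upright axis since the start, rad, counter-clockwise from above positive; always 0 at the start, whatever the start position. No stops: it turns endlessly. Brake off, it turns very easily (0.02 N m) and soon stops where it is left.
- handle: Wooden grip bar on the post in the middle of the turntable, which turns with it: 76 mm long (its x axis, pointing away from the red-lidded jar), 14 mm wide (y), 26 mm high; origin at the centre of its underside, on the turning axis 192 mm above the desk, so its top is at 218 mm. Tallest thing beside it: the pen, up to 169 mm above the desk.
- red_lid_jar: The jar to bring to the front: a round shaker jar with a pale body, brown-and-white printed band and red lid, 45 mm across and 106 mm tall, loose in a 51 mm wide cup 66 mm from the turning axis; origin at the centre of its underside, 51 mm above the desk.
- jar_place (a point): Centre of the floor of the red-lidded jar's cup, on the turntable 66 mm from the turning axis.
- green_tin: Green and cream tin, 57 mm across, 72 mm tall, loose in a cup of the turntable across from the jar; origin at the centre of its underside.
- blue_cap_pen: White glue pen with a blue cap, 20 mm thick, 118 mm tall, standing in a narrow cup of the turntable; origin at the centre of its underside.
- clip_in_cup: Black binder clip, 32 x 32 x 40 mm, in a low cup of the turntable; origin at the centre of its underside.
- rubber_stamp: Wooden rubber stamp, 24 x 60 x 69 mm, standing on the desk left of the carousel; origin at the centre of its underside.
- masking_tape: Roll of masking tape, 104 mm across, 25 mm high, lying on the desk right of the carousel; origin at the centre of its underside.
- clip_box: Small clear box of clips, 52 x 72 x 24 mm, on the desk behind the carousel; origin at the centre of its underside.
There are look-alikes about, which are no part of the job. Several things have the shape of the red_lid_jar; the one meant has the colours described above.

How it is judged (in metres and radians):
On the way:
1. the brake pedal is pressed down to its stop (past 0.118 of 0.14 rad) (value of joint pedal above 0.118 rad), for 0.1 s.
At the end, for the whole second after the job is handed in: Pedal caught down (over 0.08 rad); the red-lidded jar stands in its cup at the front, jar and cup within 9 mm of the line through axis and pedal; turntable still (under 0.05 rad/s); the fingers hold the handle with more than 5 N (value of joint pedal above 0.08 rad and y of red_lid_jar in the frame of carousel between -0.009 and 0.009 m and x of red_lid_jar in the frame of carousel below -0.05 m and y of jar_place in the frame of carousel between -0.009 and 0.009 m and velocity of joint turntable between -0.05 and 0.05 rad/s and contact force between the fingers and handle above 5 N and distance between red_lid_jar and jar_place below 0.012 m); the arm keeps its last pose, push and grip.
It fails at once if the turntable was forced round against its brake (by more than 2 cm at the jar's cup with the pedal up) (value of joint pedal below 0.04 rad and distance of jar_place from where it was at the start of the episode above 0.02 m).
It fails at once if a thing on the turntable was tipped or lifted out of its cup (angle between any of red_lid_jar, green_tin, blue_cap_pen's own z axis and vertical above 0.5 rad or height (world z) of any of red_lid_jar, green_tin, blue_cap_pen, clip_in_cup above 0.08 m or height (world z) of any of red_lid_jar, green_tin, blue_cap_pen, clip_in_cup below 0.03 m).
It fails at once if a thing on the desk beside the carousel was moved more than 3 cm (distance of any of rubber_stamp, masking_tape, clip_box from where it was at the start of the episode above 0.03 m).
It also fails if it takes over 72 s, if anything falls off the work surface, if the arm or the gripper's body presses on something with over 40 N, if the wrist force passes 120 N, or if a joint passes its speed limit or range.

## Working session

There is one attempt and no reset: what is moved stays moved. The work goes in short steps, Python scripts to look and compute and a tool call to move; the robot and the scene stay as the last step left them, time stands still between calls to the robot, and variables do not carry over. Pictures are saved under pics/ and viewed, at most 10 in all, crops included, and the job is handed in when it is done.

Besides the shell and the picture viewer there is one more tool, called after "Call:" by a JSON object that holds its "op" and its "data", one argument or row to a line. carry_out: Moves the arm, as the interface text tells. Its arguments: {"type":"object","properties":{"motion":{"type":"array","items":{"type":"array"}}},"required":["motion"]}

```bash
mkdir -p pics
python3 - <<'E'
from cell import *
import cv2,numpy as np
for n in("scene","side"):
    cv2.imwrite(f"pics/{n}0.png",capture(n)[:,:,::-1]); c=camera_info(n); print(n,c["fx"],c["cx"],c["cy"],np.round(c["extrinsics"],3).tolist(), [k for k in c])
print(sense())
E
```

```text
scene 573.5870138377195 301.3352761529749 235.19925846199257 [[-0.466, -0.885, 0.0, 0.298], [0.681, -0.358, 0.639, -0.508], [-0.565, 0.298, 0.77, -0.702], [0.0, 0.0, 0.0, 1.0]] ['fx', 'fy', 'cx', 'cy', 'extrinsics']
side 543.3467797519478 312.46053632061364 243.08678824792784 [[0.946, 0.326, -0.004, -0.572], [-0.245, 0.72, 0.65, 0.065], [0.215, -0.613, 0.76, -1.233], [0.0, 0.0, 0.0, 1.0]] ['fx', 'fy', 'cx', 'cy', 'extrinsics']
{'t': 0.1, 'qpos': array([-2.38611303, 17.85439265,  0.80189969, 86.68335584, -0.25216219,
       75.58503163, -1.55859524]), 'qd': array([-0.0395088 , -0.00988108,  0.05696864, -0.16301323,  0.08100364,
       -0.05882698,  0.02547998]), 'tau': array([ 1.58822681e-03, -3.80853546e+01,  1.46967340e-01, -2.31242698e+01,
        1.21570277e-02,  8.10778613e-03,  3.56746978e-05]), 'ee_pos': array([ 5.49391007e-01, -1.53692209e-05,  2.55339538e-01]), 'tool_rot': array([[-1.65341709e-05,  9.99997773e-01, -2.11032635e-03],
       [ 9.99999996e-01,  1.63479646e-05, -8.82530107e-05],
       [-8.82183147e-05, -2.11032780e-03, -9.99997769e-01]]), 'contact_force': array([-0.42173425, -0.29221761,  0.64375897]), 'moment': array([ 0.0096123 , -0.04396965, -0.01237056]), 'gripper_force': 0.0, 'opening': 0.08536221642270517}
```

View pics/scene0.png

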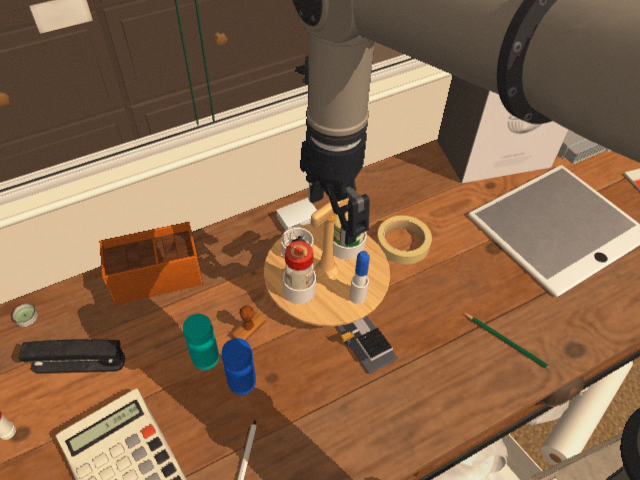

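View pics/side0.png

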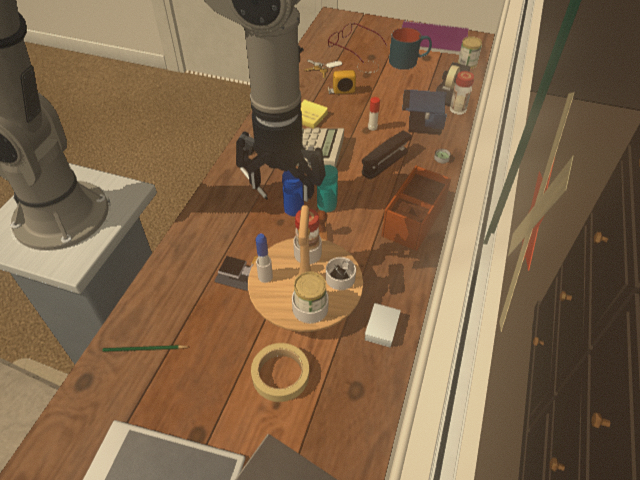

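The scene view shows the carousel disc at about (327,272), the red-lidded jar on it at (299,255) and the pedal pad at (375,345). The side view shows the disc at (306,283), with the jar behind the handle at (307,225).

Look-alikes for the jar:
- blue cylinder at scene (239,367)
- teal cylinder at scene (202,342)
- red-white shakers off the carousel at side (462,92) and (374,113)
- green tin at scene (349,232)

I choose the jar on the carousel at scene (299,262).

```bash
cat > h.py <<'E'
import cv2,numpy as np
from cell import *
def ray(n,uv,ci=None):
    c=ci or camera_info(n);E=np.array(c["extrinsics"]);R=E[:3,:3];o=-R.T@E[:3,3]
    x=(uv[0]-c["cx"])/c["fx"];y=(uv[1]-c["cy"])/c["fy"]
    if n=="wrist":
        r=np.hypot(x,y);s=np.sin(r)/max(r,1e-9);d=np.array([x*s,-y*s,-np.cos(r)])
    else: d=np.array([x,-y,-1.])
    return o,R.T@d
def onplane(n,uv,z,ci=None):
    o,d=ray(n,uv,ci);return o+d*(z-o[2])/d[2]
def tri(a,b):
    (o1,d1),(o2,d2)=a,b
    s=np.linalg.lstsq(np.c_[d1,-d2],o2-o1,rcond=None)[0];p,q=o1+s[0]*d1,o2+s[1]*d2
    return (p+q)/2,np.linalg.norm(p-q)
E
python3 - <<'E'
from h import *
s=cv2.imread("pics/scene0.png");d=cv2.imread("pics/side0.png")
a=cv2.resize(s[180:380,250:450],(600,600),interpolation=2)
cv2.imwrite("pics/crop1.png",a)
hsv=cv2.cvtColor(s,cv2.COLOR_BGR2HSV)
for n,im,box in(("scene",s,(255,190,400,330)),("side",d,(240,190,370,330))):
    h=cv2.cvtColor(im,cv2.COLOR_BGR2HSV);x0,y0,x1,y1=box
    m=np.zeros(h.shape[:2],np.uint8);sub=h[y0:y1,x0:x1]
    m[y0:y1,x0:x1]=((sub[...,0]<6)|(sub[...,0]>172))&(sub[...,1]>170)&(sub[...,2]>90)
    k,l,st,c=cv2.connectedComponentsWithStats(m)
    i=1+np.argmax(st[1:,4]);print(n,"red",st[i],c[i],onplane(n,c[i],.15))
    m[:]=0;m[y0:y1,x0:x1]=(sub[...,0]>12)&(sub[...,0]<25)&(sub[...,1]>70)&(sub[...,2]>160)
    k,l,st,c=cv2.connectedComponentsWithStats(m);i=1+np.argmax(st[1:,4])
    pts=np.argwhere(l==i)[:,::-1].astype(np.int32);hull=cv2.convexHull(pts)[:,0]
    P=np.array([onplane(n,p,.048)[:2] for p in hull])
    print(n,"disc",st[i],cv2.minEnclosingCircle(P.astype(np.float32)))
E
```

```text
scene red [285 241  28  29 434] [298.640553   257.54608295] [0.57414541 0.0388382  0.15      ]
scene disc [ 268  202  132  126 5155] ((0.6140905022621155, -0.04567860811948776), 0.13947619497776031)
side red [295 211   5  17  51] [296.98039216 219.62745098] [0.56530986 0.02781818 0.15      ]
side disc [ 248  205  110  125 4409] ((0.5734546184539795, 0.010207053273916245), 0.15817153453826904)
```

View pics/crop1.png

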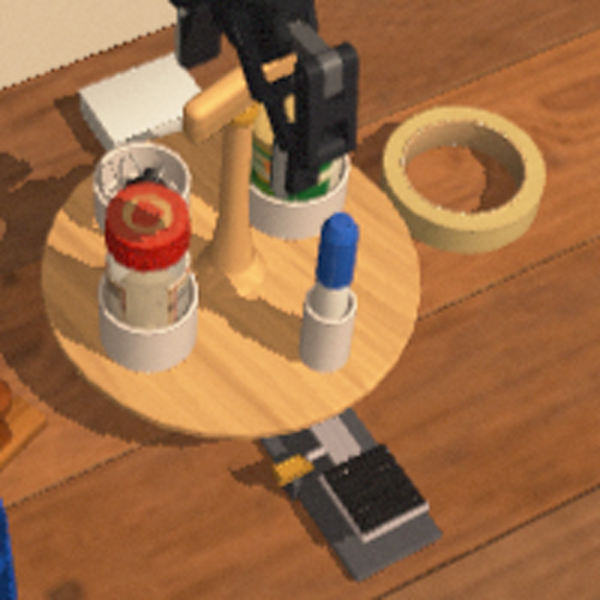

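The crop confirms the choice: the red lid, pale body and printed band are at crop (148,225), full picture (299,255). The pad top centre is at crop (375,487), the catch at (293,470), and the disc rim runs through (42,275), (420,270) and (235,430).

Run:
```python
from h import *
from scipy.optimize import least_squares
f=lambda p:(250+(p[0]+.5)/3-.5,180+(p[1]+.5)/3-.5)
rim=[(42,275),(420,270),(235,432),(80,372),(375,385),(55,222),(400,215)]
P=np.array([onplane("scene",f(p),.048)[:2] for p in rim])
r=least_squares(lambda c:np.hypot(*(P-c).T)-.112,P.mean(0));print("axis",r.x,r.fun)
ax=r.x
pad=[onplane("scene",f(p),.034)[:2] for p in((375,487),(325,482),(380,447),(428,500),(370,535))];print("pad",np.round(pad,4))
pc=np.mean(pad[1:],0);v=pc-ax;print(pc,np.hypot(*v),"yaw front",np.degrees(np.arctan2(-v[1],-v[0])))
lid=onplane("scene",(299,249),.157)[:2];print("lid",lid)
w=lid-ax;print(np.hypot(*w),np.degrees(np.arctan2(*w[::-1])),"front dir",np.degrees(np.arctan2(v[1],v[0])))
print("pedal base/catch",onplane("scene",f((293,470)),.03))
for p in ((190,120),(255,80)): print("handle top",onplane("scene",f(p),.218))
```

```text
axis [ 0.59756842 -0.02872565] [-1.04381439e-03 -9.34050614e-04 -1.42125898e-03  5.81446505e-04
  7.72528761e-05 -1.68328666e-03 -1.42070534e-03]
pad [[ 0.4418 -0.0314]
 [ 0.4571 -0.0089]
 [ 0.4616 -0.0472]
 [ 0.4217 -0.0525]
 [ 0.4186 -0.0135]]
[ 0.43975549 -0.03055097] 0.15782347826982313 yaw front 0.6626736983497583
lid [0.58410652 0.03296853]
0.06314581585006684 102.30920877668598 front dir -179.33732630165025
pedal base/catch [0.47340031 0.0013044  0.03      ]
handle top [0.58118447 0.01061525 0.218     ]
handle top [ 0.58957837 -0.03164156  0.218     ]
```

Call:
{"op": "carry_out", "data": {
  "motion": [
    [[0,0,0],[-3,-0.8,0],0.5],
    [[0,0,0],[-7,-1.8,0],0],
    [[0,0,0],[-11.5,-3,0],0],
    [[0,0,0],[-11.5,-3,-3],0],
    [[0,0,0],[-11.5,-3,-6],0],
    [[0,0,0],[-11.5,-3,-9],0],
    [[0,0,0],[-11.5,-3,-12],0],
    [[0,0,0],[-11.5,-3,-15],0],
    [[0,0,0],[-11.5,-3,-15],0],
    [[0,0,0],[-11.5,-3,-15],0]
  ]
}}

```text
t: 1.35
ee_pos: [0.4357, -0.03, 0.1071]
tool_rot: [[-0.0, 1.0, 0.001], [1.0, 0.0, -0.0], [-0.0, 0.001, -1.0]]
contact_force: [0.1, 0.7, 0.1]
opening: 0.0002
gripper_force: 0.0
```

Run:
```python
from h import *
ci=camera_info("wrist");w=capture("wrist")[:,:,::-1];s=capture("scene")[:,:,::-1]
cv2.imwrite("pics/w1.png",w)
cv2.imwrite("pics/s1.png",cv2.resize(s[180:380,250:450],(600,600),interpolation=2))
cv2.imwrite("pics/both1.png",np.hstack([cv2.resize(w,(480,360)),cv2.resize(s[180:380,270:430],(288,360),interpolation=2)]))
print(sense()["ee_pos"],camera_info("wrist"))
```

```text
[ 0.43625223 -0.0300185   0.10765671] {'fx': 371.64829954431775, 'fy': 371.64829954431775, 'cx': 318.42267454872683, 'cy': 233.6103037044328, 'extrinsics': array([[ 9.99993007e-01, -2.19035916e-04,  3.73323468e-03,
        -4.37658123e-01],
       [ 1.24413641e-03,  9.60903913e-01, -2.76879256e-01,
         2.22392434e-02],
       [-3.52663331e-03,  2.76881964e-01,  9.60897466e-01,
        -2.25568855e-01],
       [ 0.00000000e+00,  0.00000000e+00,  0.00000000e+00,
         1.00000000e+00]])}
```

View pics/both1.png

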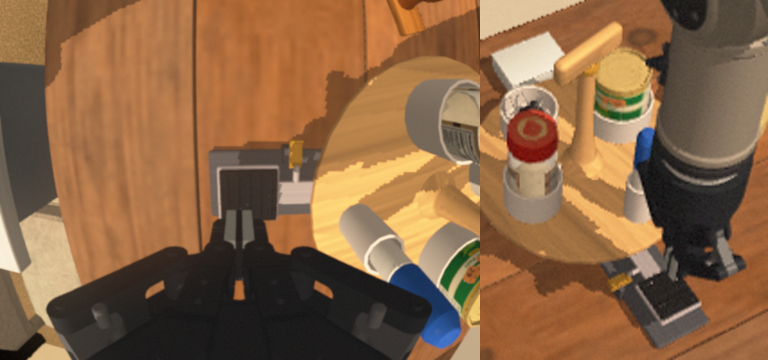

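Run:
```python
from h import *
ci=camera_info("wrist")
for p in((248,194),(220,170),(278,170),(276,217),(220,217)):
    print("pad",onplane("wrist",(p[0]*4/3,p[1]*4/3),.034,ci))
f=lambda p:(250+(p[0]+.5)/3-.5,180+(p[1]+.5)/3-.5)
print("pen",onplane("scene",f((340,225)),.165),onplane("scene",f((328,358)),.05))
print("pen w",onplane("wrist",(445*4/3,325*4/3),.165,ci), "catch",onplane("wrist",(296*4/3,153*4/3),.035,ci))
```

```text
pad [ 0.44420403 -0.02813984  0.034     ]
pad [ 0.42419894 -0.01005627  0.034     ]
pad [ 0.4654595  -0.01008706  0.034     ]
pad [ 0.46558065 -0.04676739  0.034     ]
pad [ 0.42340366 -0.04653233  0.034     ]
pen [ 0.52268023 -0.04629296  0.165     ] [ 0.51655885 -0.04577404  0.05      ]
pen w [ 0.52086863 -0.03965635  0.165     ] catch [0.47775814 0.0025806  0.035     ]
```

The wrist view shows the pad at (331,258) in full-picture pixels, under the shut fingertips. The pen, at x about 0.52, is clear of the gripper body. Pressing now.

Call:
{"op": "carry_out", "data": {
  "motion": [
    [[0,0,0],[0.1,0.1,-2.2],0],
    [[0,0,0],[0.1,0.1,-4],0],
    [[0,0,0],[0.1,0.1,-4.6],0],
    [[0,0,0],[0.1,0.1,-5.1],0],
    [[0,0,0],[0.1,0.1,-5.5],0],
    [[0,0,0],[0.1,0.1,-5.8],0],
    [[0,0,0],[0.1,0.1,-6.1],0],
    [[0,0,0],[0.1,0.1,-6.3],0],
    [[0,0,0],[0.1,0.1,-6.3],0]
  ]
}}

```text
t: 2.58
ee_pos: [0.4364, -0.029, 0.0446]
tool_rot: [[0.0, 1.0, 0.001], [1.0, -0.0, 0.0], [0.0, 0.001, -1.0]]
contact_force: [-3.4, 0.1, 7.9]
opening: 0.0004
gripper_force: 3.8
```

Call:
{"op": "carry_out", "data": {
  "motion": [
    [[0,0,0],[0,0,-0.2],0],
    [[0,0,0],[0,0,-0.4],0],
    [[0,0,0],[0,0,-0.5],0],
    [[0,0,0],[0,0,-0.5],0]
  ]
}}

```text
t: 3.08
ee_pos: [0.4366, -0.029, 0.0413]
tool_rot: [[0.0, 1.0, 0.001], [1.0, -0.0, 0.0], [0.0, 0.001, -1.0]]
contact_force: [-6.6, 0.7, 22.2]
opening: 0.0
gripper_force: 11.2
```

The force has jumped to 22 N, so the pedal is at its stop. I hold briefly, then raise.

Call:
{"op": "carry_out", "data": {
  "motion": [
    [[0,0,0],[0,0,-0.1],0],
    [[0,0,0],[0,0,-0.1],0],
    [[0,0,0],[0,0,1],0],
    [[0,0,0],[0,0,3.5],0],
    [[0,0,0],[0,0,7.5],0.3],
    [[0,0,0],[0,0,12],0.7],
    [[0,0,0],[0,0,16.5],1],
    [[0,0,0],[0,0,21],1],
    [[0,0,0],[0,0,24],1],
    [[0,0,0],[0,0,24],1]
  ]
}}

```text
t: 4.32
ee_pos: [0.4381, -0.0291, 0.2816]
tool_rot: [[-0.0, 1.0, 0.008], [1.0, 0.0, -0.0], [-0.0, 0.008, -1.0]]
contact_force: [-0.6, 0.2, -0.6]
opening: 0.0855
gripper_force: 0.0
```

Run:
```python
from h import *
w=capture("wrist")[:,:,::-1];s=capture("scene")[:,:,::-1]
cv2.imwrite("pics/both2.png",np.hstack([cv2.resize(w,(400,300)).repeat(1,0) if 0 else cv2.resize(w,(480,360)),cv2.resize(s[180:380,270:430],(288,360),interpolation=2)]))
np.save("wci.npy",camera_info("wrist")["extrinsics"]);cv2.imwrite("pics/w2.png",w);cv2.imwrite("pics/s2.png",s)
```

```text
(no output)
```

View pics/both2.png

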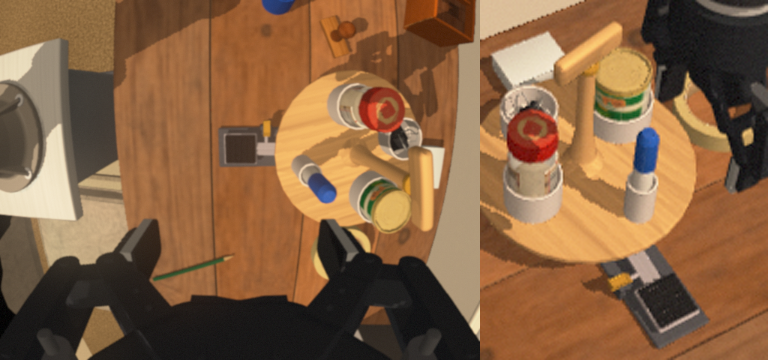

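The pedal stays down: the pad in the scene is now about 5 px lower, at (374,348). The handle bar is in the wrist view from about (423,148) to (423,228), at display scale 0.75.

Run:
```python
from h import *
ci=camera_info("wrist")
a,b=[onplane("wrist",(423*4/3,v*4/3),.214,ci) for v in(148,228)]
print("handle wrist",a,b,(a+b)/2,np.hypot(*(a-b)[:2]),np.degrees(np.arctan2(*(a-b)[1::-1])))
s=cv2.imread("pics/s2.png")
f=lambda p:(270+(p[0]-480+.5)/1.8-.5,180+(p[1]+.5)/1.8-.5)
a,b=[onplane("scene",f(p),.218) for p in((559,66),(617,28))]
print("handle scene",a,b,(a+b)/2,np.hypot(*(a-b)[:2]),np.degrees(np.arctan2(*(a-b)[1::-1])))
p=np.array([onplane("scene",f(q),.022) for q in((634,294),(675,273),(704,312),(661,338))]);print("pad",p.mean(0))
h=cv2.cvtColor(cv2.imread("pics/w2.png"),cv2.COLOR_BGR2HSV)
m=(((h[...,0]<6)|(h[...,0]>172))&(h[...,1]>150)&(h[...,2]>80)).astype(np.uint8);m[:90]=0;m[190:]=0;m[:,:470]=0;m[:,545:]=0
x=cv2.moments(m,True);c=(x["m10"]/x["m00"],x["m01"]/x["m00"]);L=onplane("wrist",c,.152,ci);print(c,x["m00"],"lid",L,L[:2]-[.5976,-.0287],np.degrees(np.arctan2(L[1]+.0287,L[0]-.5976)))
```

```text
handle wrist [0.57958142 0.01165725 0.214     ] [ 0.59634676 -0.05779953  0.214     ] [ 0.58796409 -0.02307114  0.214     ] 0.0714515279925041 103.57036297914759
handle scene [0.58638689 0.00664734 0.218     ] [ 0.60157892 -0.05865165  0.218     ] [ 0.59398291 -0.02600216  0.218     ] 0.06704293683998322 103.09707054100181
pad [ 0.43673951 -0.02922889  0.022     ]
(502.7416897506925, 146.5983379501385) 1444.0 lid [0.5672384  0.03581983 0.152     ] [-0.0303616   0.06451983] 115.20063722005851
```

Call:
{"op": "carry_out", "data": {
  "motion": [
    [[0,0,3],[3,0,0],1],
    [[0,0,6],[7,0,0],1],
    [[0,0,10],[11,0.1,0],1],
    [[0,0,13],[14,0.2,0],1],
    [[0,0,13],[15.8,0.2,0],1],
    [[0,0,13],[15.8,0.2,-1],1],
    [[0,0,13],[15.8,0.2,-1],1],
    [[0,0,13],[15.8,0.2,-1],1]
  ]
}}

```text
t: 5.42
ee_pos: [0.593, -0.027, 0.268]
tool_rot: [[-0.225, 0.974, -0.001], [0.974, 0.225, -0.0], [0.0, -0.001, -1.0]]
contact_force: [0.4, 0.6, 0.3]
opening: 0.0853
gripper_force: 0.0
```

Run:
```python
from h import *
w=capture("wrist")[:,:,::-1];cv2.imwrite("pics/w3.png",w);print(sense()["ee_pos"])
```

```text
[ 0.593333   -0.02704305  0.26847158]
```

View pics/w3.png

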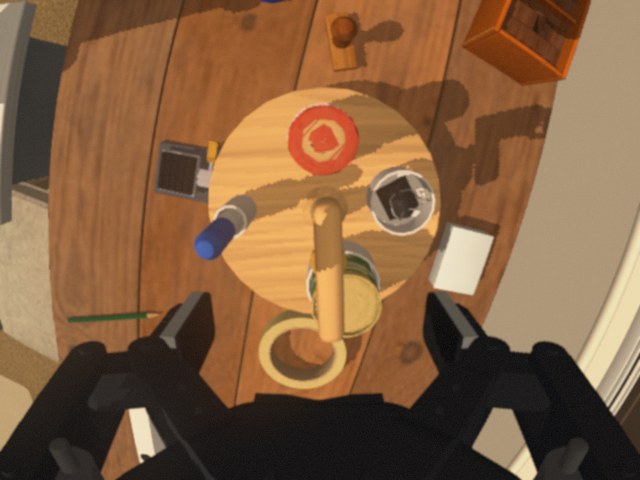

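The view from above the handle is clear. The bar lies between the fingers from (327,200) to (331,341), the red lid is at (323,140), the pad at (179,172), and the disc rim spans (208,200) to (440,200).

Run:
```python
from h import *
from scipy.optimize import least_squares
ci=camera_info("wrist");o=lambda p,z:onplane("wrist",p,z,ci)[:2]
a,b=o((327,200),.216),o((331,341),.216);print("handle",(a+b)/2,np.hypot(*(a-b)),np.degrees(np.arctan2(*(a-b)[::-1])))
P=np.array([o(p,.048) for p in((208,200),(440,200),(325,88),(237,128),(415,130),(222,250),(428,250))])
r=least_squares(lambda c:np.hypot(*(P-c).T)-.112,P.mean(0));print("axis",r.x,r.fun)
im=cv2.imread("pics/w3.png");h=cv2.cvtColor(im,cv2.COLOR_BGR2HSV)
m=(((h[...,0]<6)|(h[...,0]>172))&(h[...,1]>150)).astype(np.uint8);m[:95]=0;m[180:]=0;m[:,:280]=0;m[:,365:]=0
k,l,st,c=cv2.connectedComponentsWithStats(m);i=1+np.argmax(st[1:,4]);hull=cv2.convexHull(np.argwhere(l==i)[:,::-1].astype(np.int32))
(e,_,_)=cv2.fitEllipse(hull);L=o(e,.155);print("lid",e,L)
p=np.mean([o(q,.022) for q in((162,148),(202,153),(196,198),(158,193))],0);print("pad",p)
ang=lambda v:np.degrees(np.arctan2(v[1],v[0]))
for A in(r.x,(a+b)/2): print("jar",ang(L-A),np.hypot(*(L-A)),"front",ang(p-A),np.hypot(*(p-A)),"turn",(ang(p-A)-ang(L-A))%360)
t=sense();R=t["tool_rot"];print("handle in tool y,x",R[:,1][:2]@((a+b)/2-t["ee_pos"][:2]),R[:,0][:2]@((a+b)/2-t["ee_pos"][:2]))
```

```text
handle [ 0.59963196 -0.02534797] 0.07592911718361046 105.04830506189384
axis [ 0.60140009 -0.02806423] [-0.0002981  -0.00154889 -0.00073921 -0.00115836 -0.00070335 -0.00342955
 -0.00243493]
lid (336.78375244140625, 110.92528533935547) [0.58695632 0.05589248]
pad [ 0.4481195  -0.02898448]
jar 99.76151770787408 0.08519009713924401 front -179.6560194980077 0.1532833589570865 turn 80.58246279411821
jar 98.86814423697238 0.0822233726546047 front -178.6250864149402 0.15155609574990297 turn 82.5067693480874
handle in tool y,x 0.006518812736992775 0.00023514966669699102
```

Call:
{"op": "carry_out", "data": {
  "motion": [
    [[0,0,0.5],[0.4,0,-1.5],1],
    [[0,0,0.5],[0.4,0,-3.5],1],
    [[0,0,0.5],[0.4,0,-5.2],1],
    [[0,0,0.5],[0.4,0,-5.7],1],
    [[0,0,0.5],[0.4,0,-5.7],0.5],
    [[0,0,0.5],[0.4,0,-5.7],0.2],
    [[0,0,0.5],[0.4,0,-5.7],0.1],
    [[0,0,0.5],[0.4,0,-5.7],0],
    [[0,0,0.5],[0.4,0,-5.7],0],
    [[0,0,0.5],[0.4,0,-5.7],0]
  ]
}}

```text
t: 6.72
ee_pos: [0.5986, -0.027, 0.212]
tool_rot: [[-0.234, 0.972, 0.002], [0.972, 0.234, -0.0], [-0.001, 0.002, -1.0]]
contact_force: [0.3, 0.2, 3.0]
opening: 0.0132
gripper_force: 59.5
```

Gripped at 13 mm opening with 60 N and almost no side load, so the grip is centred on the axis. Turning about +77°.

Call:
{"op": "carry_out", "data": {
  "motion": [
    [[0,0,2],[0,0,0],0],
    [[0,0,5],[0,0,0],0],
    [[0,0,9],[0,0,0],0],
    [[0,0,14],[0,0,0],0],
    [[0,0,19],[0,0,0],0],
    [[0,0,24],[0,0,0],0],
    [[0,0,29],[0,0,0],0],
    [[0,0,33],[0,0,0],0],
    [[0,0,36],[0,0,0],0],
    [[0,0,37],[0,0,0],0]
  ]
}}

```text
t: 7.98
ee_pos: [0.5982, -0.0273, 0.212]
tool_rot: [[-0.772, 0.635, 0.001], [0.635, 0.772, -0.0], [-0.001, 0.0, -1.0]]
contact_force: [-0.8, -1.0, 4.4]
opening: 0.0132
gripper_force: 59.9
```

Call:
{"op": "carry_out", "data": {
  "motion": [
    [[0,0,2],[0,0,0],0],
    [[0,0,6],[0,0,0],0],
    [[0,0,11],[0,0,0],0],
    [[0,0,16],[0,0,0],0],
    [[0,0,21],[0,0,0],0],
    [[0,0,26],[0,0,0],0],
    [[0,0,31],[0,0,0],0],
    [[0,0,36],[0,0,0],0],
    [[0,0,39],[0,0,0],0],
    [[0,0,40],[0,0,0],0]
  ]
}}

```text
t: 9.22
ee_pos: [0.598, -0.0278, 0.212]
tool_rot: [[-1.0, -0.009, 0.0], [-0.009, 1.0, -0.001], [-0.0, -0.001, -1.0]]
contact_force: [-2.2, -0.4, 5.7]
opening: 0.0132
gripper_force: 60.0
```

Run:
```python
from h import *
w=capture("wrist")[:,:,::-1];s=capture("scene")[:,:,::-1];d=capture("side")[:,:,::-1]
cv2.imwrite("pics/w4.png",w);cv2.imwrite("pics/s4.png",s);cv2.imwrite("pics/d4.png",d)
a=cv2.resize(s[180:380,240:440],(400,400),interpolation=2)
cv2.imwrite("pics/both4.png",np.hstack([cv2.resize(w,(400,300)) if 0 else np.vstack([cv2.resize(w,(400,300)),np.zeros((100,400,3),np.uint8)]),a]))
t=sense();print(t["tool_rot"],t["ee_pos"],t["gripper_force"])
```

```text
[[-9.99961436e-01 -8.77199544e-03  4.21846853e-04]
 [-8.77240401e-03  9.99961045e-01 -9.76645967e-04]
 [-4.13263286e-04 -9.80308915e-04 -9.99999434e-01]] [ 0.59801105 -0.02780529  0.21198607] 60.0979012157768
```

View pics/both4.png

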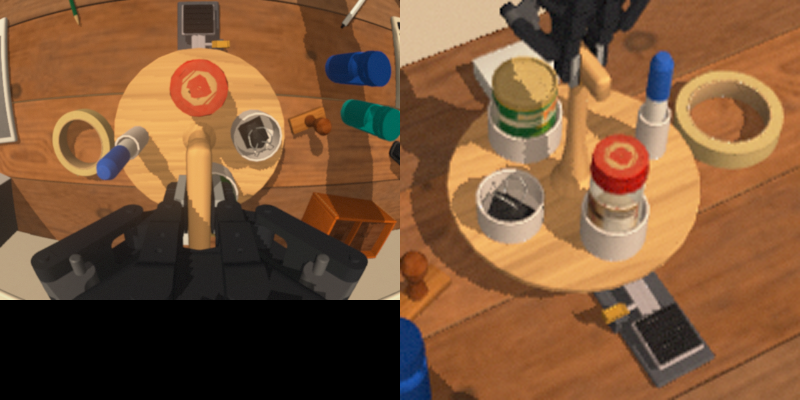

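The jar now stands at the front: lid at (198,87), handle at x 199 and pad at (199,20), in line in the wrist view. One numeric check before handing in.

Run:
```python
from h import *
ci=camera_info("wrist");o=lambda p,z:onplane("wrist",(p[0]*1.6,p[1]*1.6),z,ci)[:2]
A=sense()["ee_pos"][:2];L=o((198.5,87),.157);P=o((199,20),.022)
sc=lambda p,z:onplane("scene",(240+(p[0]-400)/2,180+p[1]/2),z)[:2]
for n,L,P in(("w",L,P),("s",sc((621,154),.157),sc((669,334),.022))):
    f=(P-A)/np.hypot(*(P-A));v=L-A;print(n,L,P,"along",v@f,"lateral",f[0]*v[1]-f[1]*v[0])
```

```text
w [ 0.53330253 -0.02814462] [ 0.44677355 -0.02854483] along 0.06470939773326422 lateral 2.2910104456163563e-05
s [ 0.53279165 -0.030532  ] [ 0.43919334 -0.0308196 ] along 0.06525939043807298 lateral 0.0014886000555656988
```

Lateral error is under 2 mm in both views and the radius is 65 mm (66 expected).

Call:
{"op": "carry_out", "data": {
  "motion": [
    [[0,0,0],[0,0,0],0],
    [[0,0,0],[0,0,0],0],
    [[0,0,0],[0,0,0],0]
  ]
}}

```text
t: 9.75
ee_pos: [0.598, -0.0278, 0.2119]
tool_rot: [[-1.0, -0.009, 0.0], [-0.009, 1.0, -0.001], [-0.0, -0.001, -1.0]]
contact_force: [-1.6, -1.3, 6.6]
opening: 0.013
gripper_force: 60.1
```

```bash
python3 -c "
from cell import *
print(job_done())"
```

```text
the job is handed in; nothing more can be done
None
```

I handed the job in at about 10 s: the pedal was pressed to its stop and stayed down, the red-lidded jar measured within 2 mm of the front line, and the gripper is holding the handle at 60 N; the hand-in gave no verdict.

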